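Drift the gearbox plate into line and swap in its bolt

TASK

The gearbox's mounting plate is held on the channel frame by its first screw, but its open bolt hole is a few millimetres out of line with the hole in the frame below. Take the tapered drift from the rack, enter it in the two holes and lever the plate over with it until the holes are in line and the drift goes fully home, upright and with its collar on the plate; then draw it, hang it back upright in any free hole of the rack, and put the thick socket-head bolt in its stead, fully home with its head on the plate. Work it in by levering and not by force: never press down on the work with more than about 40 N, do not shift the frame on its mat or shove the plate or gearbox with the gripper, and leave the thin flange bolt, the bearing and the file where they are.

Things in the scene. Friction and masses are not known exactly. Their poses are not given: they have to be found in the camera images.
- frame: grey painted steel channel 300 mm long (its y), 110 mm wide (its x), 68 mm high, standing loose with its two legs down on the rubber mat; origin at the centre of its underside, z up. Its top web is 12 mm thick and open underneath down to the mat. With plate and gearbox it weighs 5.4 kg and is held only by friction; a sideways push of about 25 N or more can shift it.
- frame_hole (a point): centre of the 18.5 mm bolt hole in the frame's web, at the web's top face (68 mm above the frame's underside, 105 mm from the frame's centre toward its -y end); the web is 12 mm thick there
- plate: plain steel mounting plate 90 x 272 x 12 mm lying on the frame's web and carrying the white gearbox (80 mm high above it); origin on the first screw's axis at the plate's underside. It only turns flat about that screw, stiffly: some 30 N sideways at the open hole moves it, and it stays where it is left. Driving the drift's taper straight down would take about 60 N.
- drift_tip (a point): the drift's point, 68 mm below its origin. Wedged in both holes, the drift moves the plate with only 5 to 15 N at the handle when it is leaned 10 to 20 degrees the way the plate must go (from plate_hole toward frame_hole); stood upright again it can be lowered deeper, and so on in turns until it is home.
- plate_hole (a point): centre of the plate's open 18.5 mm hole at the plate's top face (12 mm above the frame's web), 220 mm from the first screw, about 68 mm from the gearbox's side. It starts about 5.5 to 8.5 mm away from frame_hole, square to the plate's length; in line means that the two points have the same x and y.
- mat: black rubber bench mat 220 x 400 x 4 mm under the frame, fixed; origin at the centre of its underside
- drift: tapered steel drift (alignment pin), origin at the centre of its collar's underside, z along its axis toward the handle. Above the origin: collar 27 mm across and 6 mm thick, then a round knurled handle 20 mm across up to 70 mm. Below the origin: 26 mm of parallel shank 17.5 mm across, then a 42 mm taper down to a 5 mm point, 68 mm below the origin. 0.22 kg. It starts hanging upright by its collar in one of the rack's holes, handle up.
- bolt: the bolt to fit: dark steel socket-head cap bolt, origin at the centre of its head's underside, z up through the head; round head 24 mm across and 16 mm high, shank 15.8 mm thick and 50 mm long with a bevelled end, 0.14 kg. It starts hanging upright by its head in one of the rack's holes.
- rack: fixed plywood rack 60 mm (its x) by 220 mm (its y), 80 mm high, open underneath, with a row of four 19 mm through holes along its y at -75, -25, 25 and 75 mm; origin at the centre of its underside. Three of the holes hold drift, bolt and flange bolt in any order (the hole at y = 75 mm starts empty). A bench vice 170 mm high stands beside the way from here to the frame: carry things over it.
- rack_top (a point): centre of the rack's top face, 80 mm above the bench; axes as the rack's
- flange_bolt: bystander in the rack: thin bright bolt with a small hexagon (18 mm) on a flange 27 mm across, shank 12 mm; origin at the flange's underside
- bearing_big: bystander: ball bearing ring 62 mm across and 16 mm high, lying on the bench; origin at the centre of its underside
- file_flat: bystander: flat file with a wooden handle, 305 mm long, lying on the bench; origin at the centre of its underside

How it is judged:
By the outcome, as a careful person would: the job done as asked, in the order asked, and still so for the second after the job is handed in, with the robot touching nothing.
It also fails if it takes over 67 s, if anything falls off the work surface, if the arm or the gripper's body presses on something with over 40 N, if the wrist force passes 120 N, or if a joint passes its speed limit or range.

ROBOT

A 7-joint arm with a two-finger parallel gripper is mounted at the origin on a cart in front of the work surface, level with it; the furniture and walls round the work are solid. World frame = base frame: x ahead of the robot, y to its left, z up, the work surface at z = 0. Lengths are in m, angles in rad, forces in N, time in s.
With the tool pointing down it reaches from about 0.35 to 0.9 m from the base axis. Payload 8.1 kg.
Tool frame: the origin (TCP) lies at the centre of the arm's flange, where the gripper is bolted on; the fingertips stand 178 mm ahead of it and the grasp point (between the pads) lies 159 mm ahead of it; z points along the fingers, y is the line along which they close (so a half turn about z gives the same grasp; the last joint's range is limited). The gripper opens to 92 mm and grips with 3 to 60 N. Pads are 19 mm wide; open, the fingers measure 130 mm over their backs; the gripper's body (75 mm by 190 mm) begins 47 mm behind the grasp point.
Start: joints at [1.225, 0.434, 0.025, 1.573, -0.012, 1.134, -0.075], TCP at [0.15, -0.607, 0.405] pointing down, gripper open.
Joint ranges: [-2.62, 2.62], [-0.44, 2.09], [-1.27, 1.32], [0.08, 2.57], [-1.32, 4.46], [0.12, 2], [-2.74, 2.74]. Speed limits (rad/s): [2.22, 2.22, 3.01, 3.01, 3.14, 3.14, 3.14].

INTERFACE

Orientations are given as a rotation vector (axis times angle).
In Python, from cell import arm gives the robot as it stands. The module is installed in compiled form; this text tells all that it offers.
- The arm moves only by the shell command python3 -m inch 'ROWS' [FORCE]. ROWS is text: rows parted by semicolons, each of 5 numbers parted by spaces: the shift along the tool's x, y, z in m, then the turn about the tool's z in rad, then the finger opening in m, from 0 to 0.0918. In form: x y z roll fingers; .... A call has 1 to 5 rows; each row is the pose to reach, as a shift and turn from the pose commanded when the call began, along the tool's axes at that moment; what a row does not reach only later rows make up. A row lasts 1/10 s, in which the tool goes at most 50 mm and 8.59 degrees, less where a joint would pass 70% of its speed; a pose out of reach is approached as far as the arm can. A call with a gripper value outside its range is refused whole. The fingers move at their own pace and stop on an object; FORCE is the grip in N (left out, the last holds). Time passes only in rows, so rows that repeat a pose let the fingers close. It gives the time, the measured TCP pose, the force, the opening and the grip force at its end, in the units of the state.
- arm.observe(): the state, without advancing time (a new reading comes with each control period).
- arm.get_image(name): name is "scene" or "side" or "wrist"; returns the picture (384x512x3 uint8, red, green, blue); there is no depth.
- arm.get_calibration(name): a dict with "intrinsics" (3x3 intrinsics, pixels), "distortion" ([k1, k2, p1, p2, k3] as OpenCV has them; the pictures are not rectified), "pose" (4x4, takes a point from camera to world coordinates). Camera axes: x right, y up, looking along -z (the intrinsics and any distortion apply to the point x, -y, -z); pixel columns grow to the right and rows downward; lengths in m; the calibration is good to about 2 mm. A picture is of the moment at which its call begins: read the wrist's pose just before it. get_calibration takes no time and is no camera call; for the wrist camera it gives the pose at the moment of the call.
- arm.sign_off(): hands the job in; it is judged then, once.
Trained networks look in the newest picture that a camera, given by its name, has taken for a name from the list of things; names that differ only in an ending like _2 or _b are one class to them, and where a whole thing is asked for, a point or a joint stands for the part that bears it (a point fixed in the world has none). Each returns a list of dicts, best first, with "conf" (0 to 1); they miss things now and then, are a little off and sometimes report something else, mostly with a low value. They report only what shows in the picture. A call takes as long as a camera call.
- arm.look_for(camera, query): "point" ([row, column] in pixels, amid what is visible of it).
- arm.silhouettes(camera, query): "region" (384x512 bool, what is visible of it) and "point" ([row, column] in pixels, amid what is visible of it).
- arm.place_of(camera, query): "point" ([row, column] in pixels: a listed point, or the origin of a listed thing).
The state is a dict: "clock": time; "joints": joint angles; "dq": joint speeds; "joint_efforts": joint torques, N m; "position": TCP position; "ee_rot": TCP orientation; "force": force on the tool from outside, world axes, zero at the start; "ft_torque": the same for the moment, N m; "width": opening from 0.0 (shut) to 1.0 (fully open); "gripper_force": force on a finger pad.
Only numpy, scipy, OpenCV 4.12 (cv2) and the standard library are available. Lean on these libraries where they do the work, as an engineer would, in place of code of your own. Each camera call takes 0.05 s, during which the arm holds its last target. There are 200 camera calls.

## Working session

There is one attempt and no reset: what is moved stays moved. The work goes in short steps, Python scripts to look and compute and a shell command to move; the robot and the scene stay as the last step left them, time stands still between calls to the robot, and variables do not carry over. Pictures are saved under pics/ and viewed, at most 10 in all, crops included, and the job is handed in when it is done.

```bash
mkdir -p pics; cat > h.py <<'E'
import numpy as np, cv2
from cell import arm
def ray(cam,px,cal=None):
    c=cal or arm.get_calibration(cam)
    K=np.array(c["intrinsics"],float);D=np.array(c["distortion"],float);P=np.array(c["pose"])
    u=cv2.undistortPoints(np.array([[[px[1],px[0]]]],float),K,D)[0,0]
    d=P[:3,:3]@np.array([u[0],-u[1],-1.]);return P[:3,3],d
def onz(cam,px,z,cal=None):
    o,d=ray(cam,px,cal);return o+d*(z-o[2])/d[2]
def tri(rs):
    A=np.zeros((3,3));b=np.zeros(3)
    for o,d in rs:
        d=d/np.linalg.norm(d);M=np.eye(3)-np.outer(d,d);A+=M;b+=M@o
    p=np.linalg.solve(A,b)
    return p,[float(np.linalg.norm((np.eye(3)-np.outer(d,d)/(d@d))@(p-o))) for o,d in rs]
def save(cam,n):
    im=arm.get_image(cam);cv2.imwrite(f"pics/{n}.png",im[:,:,::-1]);return im
def tool():
    s=arm.observe();R=cv2.Rodrigues(np.array(s["ee_rot"],float))[0];return np.array(s["position"]),R,s
E
python3 - <<'E'
from h import *
np.set_printoptions(precision=4,suppress=True)
a=save("scene","a");b=save("side","b");cv2.imwrite("pics/ab.png",np.hstack([a,b])[:,:,::-1][:, :])
cv2.imwrite("pics/ab.png",cv2.resize(np.vstack([a,b])[:,:,::-1],None,fx=.78,fy=.78))
p,R,s=tool();print(p,R,s["clock"],s["width"],s["force"])
Z={"drift":.08,"bolt":.08,"flange_bolt":.08,"rack_top":.08,"plate_hole":.096-.012+.0,"frame_hole":.072,"plate":.072,"frame":.004}
Z["plate_hole"]=.084
for q in Z:
    rs=[]
    for cam in("scene","side"):
        r=arm.place_of(cam,q)
        for e in r[:2]:print(q,cam,np.round(e["point"],1),round(e["conf"],2),onz(cam,e["point"],Z[q]))
        if r:rs.append(ray(cam,r[0]["point"]))
    if len(rs)==2:print("   tri",*tri(rs))
print(arm.observe()["clock"])
E
```

```text
[ 0.1502 -0.6065  0.404 ] [[ 0.9707  0.2403 -0.0005]
 [ 0.2403 -0.9707  0.0013]
 [-0.0002 -0.0014 -1.    ]] 0.1 0.9997970548222296 [-0.0463 -0.3431 -0.8536]
drift scene [211.9 263.8] 0.32 [0.5995 0.0113 0.08  ]
drift side [263.1 244.5] 0.53 [ 0.5183 -0.3474  0.08  ]
drift side [170.9 244.2] 0.36 [0.6149 0.0406 0.08  ]
   tri [ 0.5652 -0.1498 -0.1335] [0.005475872993396035, 0.005475872993396081]
bolt scene [300.4 263.8] 0.54 [0.6332 0.2388 0.08  ]
bolt scene [112.5 265.5] 0.44 [ 0.5338 -0.3926  0.08  ]
bolt side [276.  256.7] 0.47 [ 0.5353 -0.3941  0.08  ]
   tri [ 0.6161  0.026  -0.4013] [0.025325429310350117, 0.025325429310350225]
flange_bolt scene [131.4 278.2] 0.6 [ 0.5095 -0.2921  0.08  ]
flange_bolt side [250.8 238.2] 0.39 [ 0.5134 -0.3033  0.08  ]
   tri [ 0.5113 -0.2981  0.0755] [0.0030574293114287608, 0.0030574293114289967]
rack_top scene [127.9 278.6] 0.71 [ 0.5053 -0.3088  0.08  ]
rack_top side [257.  239.8] 0.69 [ 0.5123 -0.3248  0.08  ]
   tri [ 0.5085 -0.3176  0.0736] [0.005070357924216526, 0.0050703579242167]
plate_hole scene [213.1 259.6] 0.65 [0.6108 0.0167 0.084 ]
plate_hole side [176.1 246.2] 0.87 [0.6123 0.0038 0.084 ]
plate_hole side [249.1 234.9] 0.45 [ 0.5063 -0.2993  0.084 ]
   tri [0.6122 0.0121 0.0785] [0.0020205513534106243, 0.002020551353410782]
frame_hole scene [211.2 259.1] 0.74 [0.6098 0.0015 0.072 ]
frame_hole side [177.5 243.4] 0.71 [0.6059 0.0162 0.072 ]
frame_hole side [254.4 240.2] 0.68 [ 0.5168 -0.3089  0.072 ]
   tri [0.6073 0.0069 0.0781] [0.0033474346416133387, 0.0033474346416132645]
plate scene [298.6 260.7] 0.71 [0.6384 0.2306 0.072 ]
plate side [142.8 238.7] 0.91 [0.6441 0.2399 0.072 ]
   tri [0.6405 0.2322 0.0765] [0.0018823777233011793, 0.001882377723301028]
frame scene [270.1 262.1] 0.58 [0.6194 0.1293 0.004 ]
frame side [177.5 243.4] 0.71 [0.6276 0.1147 0.004 ]
   tri [ 0.6242  0.1248 -0.0023] [0.005524742446182432, 0.005524742446182211]
0.9
```

View pics/a.png

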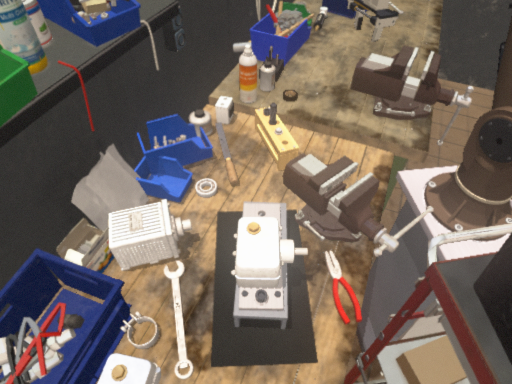

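View pics/b.png

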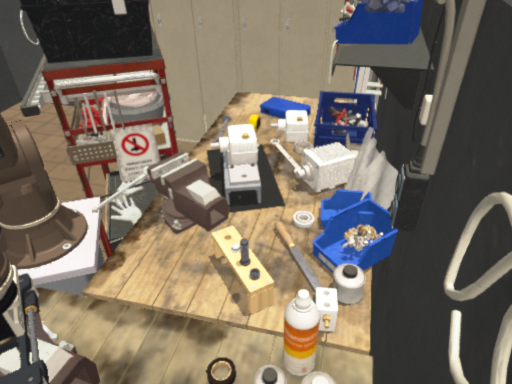

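The scene picture shows the rack at about (row 135, col 278) with a tall drift amid it. The frame and gearbox are on the mat, with the open hole at about (295, 262). The side picture shows the rack from (232, 225) to (295, 258), with the drift standing at (250, 244) and the bolt at (274, 255). I'll bring the wrist camera over the rack.

```bash
python3 -m inch '0.04 -0.02 0 0 0.0918;0.08 -0.04 0 0 0.0918;0.12 -0.06 0 0 0.0918;0.16 -0.08 0 0 0.0918;0.2 -0.1 0 0 0.0918'; python3 -m inch '0.04 -0.02 0 0 0.0918;0.08 -0.04 0 0 0.0918;0.12 -0.06 0 0 0.0918;0.15 -0.08 0 0 0.0918;0.15 -0.08 0 0 0.0918'
python3 - <<'E'
from h import *
np.set_printoptions(precision=4,suppress=True)
p,R,s=tool();print(p,R,s["clock"],s["force"])
save("wrist","w1");c=arm.get_calibration("wrist");print(c["pose"])
for q,z in {"drift":.08,"bolt":.08,"flange_bolt":.08,"rack_top":.08}.items():
    for e in arm.place_of("wrist",q)[:2]:print(q,np.round(e["point"],1),round(e["conf"],2),onz("wrist",e["point"],z))
E
```

```text
clock: 1.4
position: [0.3215, -0.4602, 0.4049]
ee_rot: [3.118, 0.38, 0.0]
force: [0.8, -1.2, -0.5]
width: 1.003
gripper_force: 0.0
clock: 1.9
position: [0.4508, -0.3428, 0.4049]
ee_rot: [-3.115, -0.393, -0.004]
force: [-0.5, -0.1, -0.0]
width: 0.999
gripper_force: 0.0
[ 0.4508 -0.3428  0.4049] [[ 0.9686  0.2487  0.0024]
 [ 0.2487 -0.9686  0.0023]
 [ 0.0029 -0.0017 -1.    ]] 1.9 [-0.4897 -0.0654 -0.0286]
[[ 0.2463  0.9249  0.2895  0.5272]
 [-0.9692  0.2354  0.0727 -0.3249]
 [-0.0009 -0.2985  0.9544  0.3856]
 [ 0.      0.      0.      1.    ]]
drift [112.  267.1] 0.58 [ 0.5125 -0.346   0.08  ]
bolt [108.3 321.4] 0.77 [ 0.5268 -0.3944  0.08  ]
rack_top [110.1 238.1] 0.7 [ 0.5062 -0.3225  0.08  ]
```

View pics/w1.png

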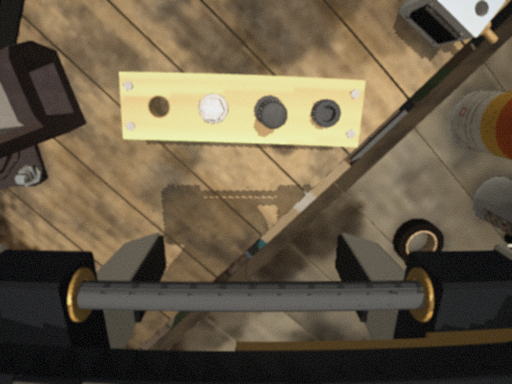

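The wrist picture shows the rack with its empty hole at (106,158), the flange bolt at (108,213), the drift at (112,270) and the bolt at (113,325). Next I'll fit the rack pose from its four corners.

```bash
python3 - <<'E'
from h import *
np.set_printoptions(precision=4,suppress=True)
C=[onz("wrist",q,.08) for q in[(72,119),(80,365),(148,363),(140,122)]]
C=np.array(C);print(C);m=C.mean(0);ux=(C[2]+C[1]-C[0]-C[3])/2;print(m,ux,np.linalg.norm(ux),np.linalg.norm((C[2]+C[3]-C[0]-C[1])/2))
ux/=np.linalg.norm(ux)
for t in(-.075,-.025,.025,.075):print(t,m+ux*t)
print("empty",onz("wrist",(106,158),.08),"drift top",onz("wrist",(110,270),.15),"bolt top",onz("wrist",(113,325.5),.096),"fl",onz("wrist",(108,213),.095))
p,R,s=tool();rt=ux;print("yaw rack",np.degrees(np.arctan2(ux[1],ux[0])))
for t in(.025,):
    d=m+ux*t;d[2]=.135+.159;print("delta tool",R.T@(d-p))
    print("roll to make tool y along rack y/x",np.degrees(np.arctan2(R[1,1],R[0,1])))
E
```

```text
[[ 0.5142 -0.2114  0.08  ]
 [ 0.5596 -0.4263  0.08  ]
 [ 0.501  -0.4445  0.08  ]
 [ 0.4543 -0.2226  0.08  ]]
[ 0.5073 -0.3262  0.08  ] [ 0.046  -0.2184  0.    ] 0.22319994531427523 0.061074641712956394
-0.075 [ 0.4918 -0.2528  0.08  ]
-0.025 [ 0.5021 -0.3017  0.08  ]
0.025 [ 0.5124 -0.3506  0.08  ]
0.075 [ 0.5228 -0.3996  0.08  ]
empty [ 0.4928 -0.2508  0.08  ] drift top [ 0.5157 -0.3456  0.15  ] bolt top [ 0.523  -0.3966  0.096 ] fl [ 0.5037 -0.3014  0.095 ]
yaw rack -78.09584833571789
delta tool [0.0646 0.0173 0.1107]
roll to make tool y along rack y/x -76.22951282699651
```

```bash
python3 -m inch '0.03 0.011 0.02 0 0.07;0.06 0.0215 0.03 0 0.06;0.06 0.0215 0.075 0 0.06;0.06 0.0215 0.114 0 0.06;0.06 0.0215 0.114 0 0.06' 30; python3 -m inch '0 0 0 0 0.01;0 0 0 0 0.01;0 0 0 0 0.01;0 0 0 0 0.01' 30
python3 - <<'E'
from h import *
print(tool()[1]);save("wrist","w2")
E
```

```text
clock: 2.65
position: [0.5074, -0.3545, 0.2856]
ee_rot: [-3.114, -0.377, 0.013]
force: [-1.2, -0.4, -0.0]
width: 0.662
gripper_force: 0.0
clock: 3.05
position: [0.5104, -0.3544, 0.2925]
ee_rot: [3.117, 0.38, 0.003]
force: [-0.6, 2.4, 2.6]
width: 0.36
gripper_force: 1.2
[[ 9.70708088e-01  2.40252643e-01  2.11544828e-03]
 [ 2.40255082e-01 -9.70709292e-01 -9.82604538e-04]
 [ 1.81741196e-03  1.46206937e-03 -9.99997280e-01]]
```

View pics/w2.png

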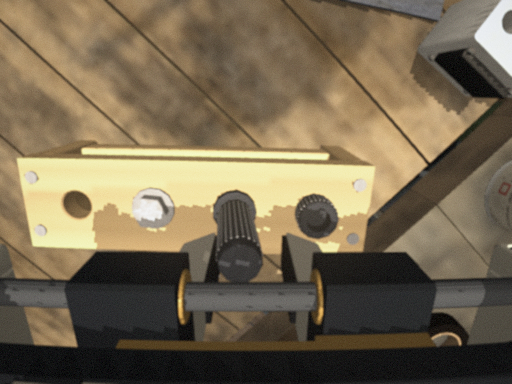

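The drift's handle is at (240,238), between the pads, and the fingers are still closing.

```bash
python3 -m inch '0 0 0 0 0.01;0 0 0 0 0.01;0 0 0 0 0.01;0 0 0 0 0.01' 30
python3 - <<'E'
from h import *
save("side","b2")
for i in range(1):
  p,R,s=tool();print(p,s["force"],s["width"],s["gripper_force"],s["ft_torque"])
for e in arm.place_of("wrist","drift")[:1]:print(e["point"],e["conf"],onz("wrist",e["point"],.08))
E
```

```text
clock: 3.5
position: [0.5103, -0.3511, 0.2915]
ee_rot: [-3.113, -0.384, 0.001]
force: [-4.5, 12.7, 13.3]
width: 0.204
gripper_force: 28.2
[ 0.51031026 -0.35107032  0.29148908] [-5.33382889 12.71598289 13.89039967] 0.20005492347145937 28.210610362293664 [3.32042808 1.23406051 0.11564909]
[212.1, 235.0] 0.69 [ 0.51650746 -0.33804315  0.08      ]
```

```bash
python3 -m inch '0 -0.004 0 0 0.01;0 -0.004 -0.045 0 0.01;0 -0.004 -0.095 0 0.01;0 -0.004 -0.145 0 0.01;0 -0.004 -0.195 0 0.01' 45; python3 -m inch '0.016 -0.045 0 0 0.01;0.032 -0.09 0 0 0.01;0.048 -0.135 0 0 0.01;0.064 -0.18 0 0 0.01;0.08 -0.225 0 0 0.01'; python3 -m inch '0.016 -0.045 0 0.12 0.01;0.032 -0.09 0 0.25 0.01;0.035 -0.106 0 0.37 0.01;0.035 -0.106 0 0.37 0.01'
python3 - <<'E'
from h import *
np.set_printoptions(precision=4,suppress=True)
p,R,s=tool();print(p,R,s["force"],s["width"],s["clock"])
save("wrist","w3")
for q,z in {"plate_hole":.084,"frame_hole":.072,"plate":.072}.items():
    for e in arm.place_of("wrist",q)[:2]:print(q,np.round(e["point"],1),round(e["conf"],2),onz("wrist",e["point"],z))
for e in arm.place_of("wrist","drift_tip")[:1]:print("tip",e["point"],e["conf"])
E
```

```text
clock: 4.1
position: [0.5087, -0.3503, 0.4883]
ee_rot: [3.118, 0.38, 0.001]
force: [0.3, -0.6, -0.4]
width: 0.109
gripper_force: 0.0
clock: 4.6
position: [0.5325, -0.111, 0.4863]
ee_rot: [3.118, 0.38, 0.002]
force: [1.4, 0.4, -0.1]
width: 0.107
gripper_force: 0.0
clock: 5.0
position: [0.541, 0.0022, 0.4861]
ee_rot: [-3.134, 0.195, -0.001]
force: [0.3, -0.3, -0.1]
width: 0.108
gripper_force: 0.0
[0.541  0.0022 0.4861] [[ 0.9923 -0.1242  0.0008]
 [-0.1242 -0.9923  0.001 ]
 [ 0.0007 -0.0011 -1.    ]] [ 0.3281 -0.3133 -0.0922] 0.10824570929886777 5.0
plate_hole [110.8 233.7] 0.62 [0.6038 0.0094 0.084 ]
frame_hole [116.2 236.1] 0.6 [0.5967 0.0071 0.072 ]
plate [107.9  50.6] 0.79 [0.6375 0.2267 0.072 ]
```

View pics/w3.png

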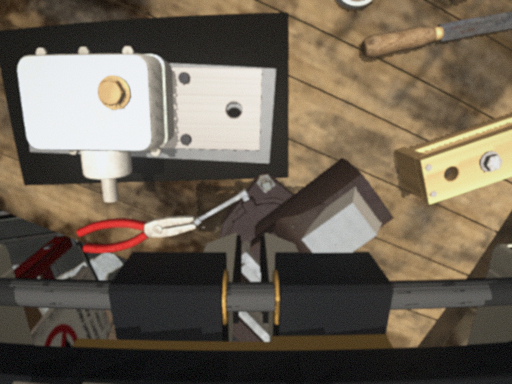

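The wrist picture shows the plate hole at (110,234), but no drift in the fingers, so it slipped out in the lift. I'll check where it is.

```bash
python3 - <<'E'
from h import *
np.set_printoptions(precision=4,suppress=True)
w=cv2.imread("pics/w3.png");save("side","b3");b=cv2.imread("pics/b3.png")
A=cv2.resize(w[80:140,203:263],(400,400),interpolation=cv2.INTER_CUBIC);B=cv2.resize(b[200:320,190:310],(400,400),interpolation=cv2.INTER_CUBIC)
cv2.imwrite("pics/m1.png",np.hstack([A,B]))
for e in arm.place_of("side","drift")[:2]:print(e["point"],e["conf"])
E
```

```text
[262.7, 245.2] 0.74
[282.4, 242.3] 0.47
```

View pics/m1.png

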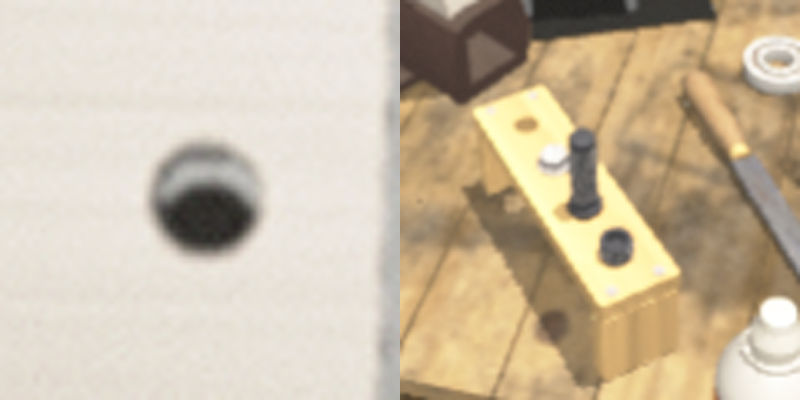

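The drift still hangs in the rack; the pads caught only the edge of its handle. The frame hole shows as the dark disc below the plate hole's centre, so the plate must go toward -x. I'm going back to re-grip.

```bash
python3 - <<'E'
from h import *
np.set_printoptions(precision=4,suppress=True)
print("plate_hole",onz("wrist",(109.7,233.8),.084),"frame_hole",onz("wrist",(114.8,234),.072))
E
python3 -m inch '0.003 0.05 0 0 0.05;0.005 0.1 0 0 0.06;0.008 0.15 0 0 0.06;0.011 0.2 0 0 0.06;0.014 0.25 0 0 0.06'; python3 -m inch '0.002 0.05 0.02 0 0.06;0.005 0.1 0.04 0 0.06;0.005 0.1 0.08 0 0.06;0.005 0.1 0.08 0 0.06'
python3 - <<'E'
from h import *
np.set_printoptions(precision=4,suppress=True)
p,R,s=tool();print(p,R,s["clock"])
save("wrist","w4");
r=arm.silhouettes("wrist","drift")
for e in r[:1]:
  ys,xs=np.nonzero(e["region"]);print(e["conf"],ys.min(),ys.max(),xs.min(),xs.max(),onz("wrist",e["point"],.12))
for e in arm.place_of("wrist","drift")[:2]:print(e["point"],e["conf"],onz("wrist",e["point"],.08))
E
```

```text
plate_hole [0.6049 0.0081 0.084 ] frame_hole [0.5985 0.0093 0.072 ]
clock: 5.85
position: [0.5225, -0.2536, 0.4859]
ee_rot: [3.135, -0.201, 0.001]
force: [1.6, -0.1, 0.1]
width: 0.494
gripper_force: 0.0
clock: 6.25
position: [0.5129, -0.3531, 0.4002]
ee_rot: [-3.132, 0.207, 0.014]
force: [-0.9, 1.4, -0.6]
width: 0.653
gripper_force: 0.0
[ 0.5129 -0.3531  0.4002] [[ 0.9913 -0.1315 -0.0086]
 [-0.1315 -0.9913  0.0038]
 [-0.0091 -0.0026 -1.    ]] 6.25
0.92 159 207 222 252 [ 0.526  -0.3413  0.12  ]
```

View pics/w4.png

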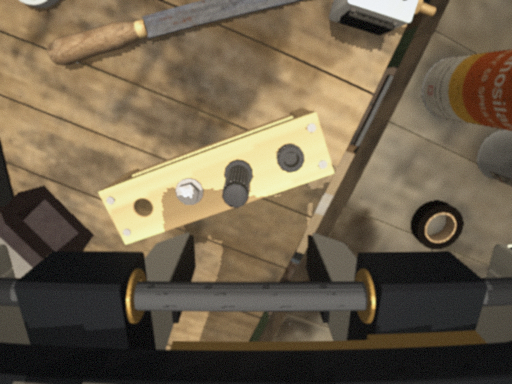

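The drift's handle top is at (193,236) and its collar at about (167,238). I'll measure again now that the arm has settled.

```bash
python3 - <<'E'
from h import *
np.set_printoptions(precision=4,suppress=True)
print(onz("wrist",(193,236),.15))
c=arm.get_calibration("wrist");p,R,s=tool();save("wrist","w5");print(p,R)
e=arm.silhouettes("wrist","drift")[0]
ys,xs=np.nonzero(e["region"]);print(e["conf"],ys.min(),ys.max(),xs.min(),xs.max())
top=(ys.max()-15,np.mean(xs[ys>ys.max()-22]));print(top,onz("wrist",top,.15,c))
d=onz("wrist",top,.15,c);d[2]=.29;print("tool delta",R.T@(d-p))
E
```

```text
[ 0.5254 -0.3396  0.15  ]
[ 0.5163 -0.3499  0.4072] [[ 0.9921 -0.1256  0.0013]
 [-0.1256 -0.9921  0.0002]
 [ 0.0013 -0.0004 -1.    ]]
0.81 165 211 227 256
(np.int64(196), np.float64(240.00994035785288)) [ 0.5227 -0.3423  0.15  ]
tool delta [ 0.0052 -0.0083  0.1172]
```

```bash
python3 -m inch '0.0055 -0.0075 0.045 0 0.06;0.0055 -0.0075 0.09 0 0.06;0.0055 -0.0075 0.117 0 0.04;0.0055 -0.0075 0.117 0 0.03;0.0055 -0.0075 0.117 0 0.01' 30; python3 -m inch '0 0 0 0 0.01;0 0 0 0 0.01;0 0 0 0 0.01;0 0 0 0 0.01'
python3 - <<'E'
from h import *
np.set_printoptions(precision=4,suppress=True)
p,R,s=tool();print(p,s["force"],s["width"],s["gripper_force"],s["clock"])
E
```

```text
clock: 7.0
position: [0.5231, -0.3436, 0.2907]
ee_rot: [3.135, -0.198, 0.003]
force: [-0.5, -1.1, 0.5]
width: 0.442
gripper_force: 0.0
clock: 7.4
position: [0.5228, -0.3435, 0.2904]
ee_rot: [3.135, -0.199, 0.004]
force: [-1.1, 3.3, 8.1]
width: 0.215
gripper_force: 29.9
[ 0.5228 -0.3435  0.2904] [-1.1252  3.3003  8.0738] 0.21518685288875586 29.928349256515503 7.4
```

```bash
python3 -m inch '0 -0.0008 -0.03 0 0.01;0 -0.0008 -0.08 0 0.01;0 -0.0008 -0.13 0 0.01;0 -0.0008 -0.18 0 0.01;0 -0.0008 -0.195 0 0.01' 50; python3 -m inch '-0.004 -0.05 0 0 0.01;-0.008 -0.1 0 0 0.01;-0.012 -0.15 0 0 0.01;-0.016 -0.2 0 0 0.01;-0.02 -0.25 0 0 0.01'; python3 -m inch '-0.004 -0.05 0 0 0.01;-0.008 -0.1 0 0 0.01;-0.008 -0.1 0 0 0.01;-0.008 -0.1 0 0 0.01'
python3 - <<'E'
from h import *
np.set_printoptions(precision=4,suppress=True)
c=arm.get_calibration("wrist");p,R,s=tool();save("wrist","w6");print(p,R,s["force"],s["width"],s["clock"])
for q,z in {"plate_hole":.084,"frame_hole":.072}.items():
    for e in arm.place_of("wrist",q)[:1]:print(q,np.round(e["point"],1),round(e["conf"],2),onz("wrist",e["point"],z,c))
w=cv2.imread("pics/w6.png");g=w[:,:,1]
cv2.imwrite("pics/m2.png",np.hstack([cv2.resize(w,None,fx=.8,fy=.8),cv2.resize(w[75:152,195:272],(307,307),interpolation=cv2.INTER_CUBIC)]))
E
```

```text
clock: 7.9
position: [0.5224, -0.3434, 0.4904]
ee_rot: [3.131, -0.2, 0.013]
force: [0.3, -0.0, -3.0]
width: 0.209
gripper_force: 49.9
clock: 8.4
position: [0.5335, -0.0916, 0.4841]
ee_rot: [3.135, -0.2, 0.001]
force: [1.4, 0.8, -2.6]
width: 0.209
gripper_force: 49.9
clock: 8.8
position: [0.5386, 0.0082, 0.4839]
ee_rot: [3.135, -0.194, 0.0]
force: [1.1, -1.2, -1.7]
width: 0.211
gripper_force: 49.9
[0.5386 0.0082 0.4839] [[ 0.9923 -0.1236  0.0001]
 [-0.1236 -0.9923 -0.0002]
 [ 0.0002  0.0002 -1.    ]] [ 1.1069 -1.2166 -1.6696] 0.2108561468982447 8.8
plate_hole [106.7 238.1] 0.57 [0.6049 0.0143 0.084 ]
frame_hole [110.9 238.3] 0.7 [0.5997 0.0152 0.072 ]
```

View pics/m2.png

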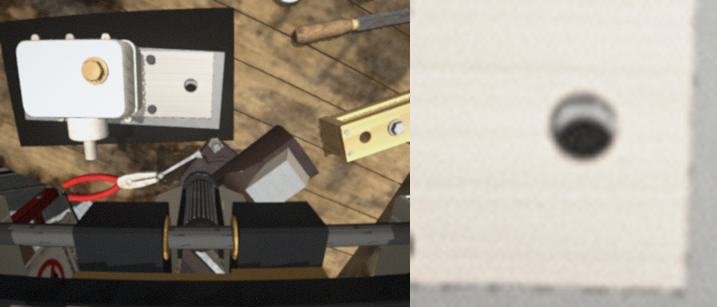

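The drift is gripped upright between the pads at (190,200) in the left half, and the plate hole is at (106.5,238.5). One more reading with the arm settled.

```bash
python3 - <<'E'
from h import *
np.set_printoptions(precision=4,suppress=True)
for i in range(2):
  c=arm.get_calibration("wrist");p,R,s=tool();im=save("wrist",f"w7{i}");print(p,s["clock"])
  for q,z in {"plate_hole":.084,"frame_hole":.072}.items():
    for e in arm.place_of("wrist",q)[:1]:print(q,np.round(e["point"],1),round(e["conf"],2),onz("wrist",e["point"],z,c))
  g=cv2.cvtColor(im,cv2.COLOR_RGB2GRAY)[90:125,220:258]
  for t in(100,160):
    n,l,st,ce=cv2.connectedComponentsWithStats((g<t).astype(np.uint8));k=1+np.argmax(st[1:,4]);print(t,st[k]+[220,90,0,0,0],ce[k]+[220,90])
print(R)
for cam in("scene","side"):
  arm.get_image(cam)
  for e in arm.place_of(cam,"drift_tip")[:1]:print(cam,e["point"],e["conf"],onz(cam,e["point"],p[2]-.279))
E
```

```text
[0.5388 0.0052 0.4837] 8.95
plate_hole [108.5 233.8] 0.94 [0.6037 0.0157 0.084 ]
frame_hole [111.6 235.4] 0.72 [0.5995 0.015  0.072 ]
100 [228 106  14   9  95] [234.8632 109.8211]
160 [227  99  16  17 172] [234.4012 107.9593]
[0.5388 0.0055 0.4837] 9.1
plate_hole [105.1 235.6] 0.91 [0.6072 0.0136 0.084 ]
frame_hole [112.7 238.8] 0.84 [0.5978 0.0117 0.072 ]
100 [229 106  14   9  97] [235.1959 109.8351]
160 [227  99  17  17 176] [234.7955 107.9489]
[[ 0.9916 -0.1292 -0.0001]
 [-0.1292 -0.9916 -0.0004]
 [-0.      0.0004 -1.    ]]
scene [172.4, 292.0] 0.78 [0.537  0.0035 0.2047]
side [144.1, 223.3] 0.61 [0.5496 0.0105 0.2047]
```

```bash
python3 -m inch '0.03 -0.008 0.02 0 0.01;0.06 -0.0165 0.04 0 0.01;0.06 -0.0165 0.085 0 0.01;0.06 -0.0165 0.109 0 0.01;0.06 -0.0165 0.109 0 0.01'; python3 -m inch '0 0 0 0 0.01;0 0 0 0 0.01'
python3 - <<'E'
from h import *
np.set_printoptions(precision=4,suppress=True)
c=arm.get_calibration("wrist");p,R,s=tool();print(p,s["force"],s["clock"])
I={k:save(k,k+"8") for k in("wrist","scene","side")}
for k in I:
  for q,z in {"plate_hole":.084,"drift_tip":p[2]-.279}.items():
    for e in arm.place_of(k,q)[:1]:print(k,q,np.round(e["point"],1),round(e["conf"],2),onz(k,e["point"],z))
f=lambda im,r,c,n:cv2.resize(im[r-n:r+n,c-n:c+n],(266,266),interpolation=cv2.INTER_CUBIC)
w=I["wrist"];cv2.imwrite("pics/m3.png",np.hstack([cv2.resize(w[100:300,130:330],(400,400)),f(I["scene"],290,263,40),])[:, :,::-1] if 0 else np.hstack([cv2.resize(w[120:320,130:330],(266,266)),f(I["scene"],285,263,40),f(I["side"],170,244,40)])[:,:,::-1])
E
```

```text
clock: 9.95
position: [0.5993, 0.0153, 0.3708]
ee_rot: [3.134, -0.199, -0.012]
force: [-0.6, -0.6, -2.0]
width: 0.213
gripper_force: 49.9
clock: 10.15
position: [0.6011, 0.0157, 0.3768]
ee_rot: [-3.135, 0.2, -0.005]
force: [0.4, 0.7, -1.3]
width: 0.21
gripper_force: 49.9
[0.6011 0.0157 0.3768] [ 0.4373  0.6528 -1.3402] 10.15
wrist plate_hole [185.6 252.7] 0.63 [0.6044 0.0136 0.084 ]
wrist drift_tip [203.1 249. ] 0.62 [0.5935 0.018  0.0978]
scene plate_hole [210.9 257.8] 0.68 [0.6143 0.0094 0.084 ]
scene drift_tip [208.8 262.1] 0.57 [0.6046 0.0149 0.0978]
side plate_hole [173.9 243.2] 0.94 [0.6064 0.0187 0.084 ]
side drift_tip [168.2 243.3] 0.51 [0.61   0.0297 0.0978]
```

View pics/m3.png

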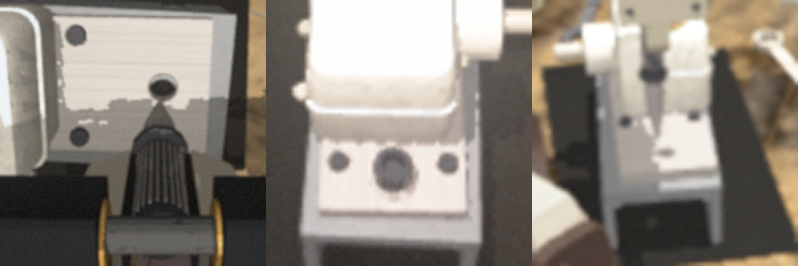

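In the wrist view the drift tip is at about (197,250), just in front of the plate hole at (185,252), so it sits over the overlap of the two holes. I'll lower it gently.

```bash
python3 -m inch '0.001 0.0015 0.008 0 0.01;0.001 0.0015 0.015 0 0.01;0.001 0.0015 0.02 0 0.01'; python3 -m inch '0 0 0.006 0 0.01;0 0 0.011 0 0.01;0 0 0.011 0 0.01'
```

```text
clock: 10.9
position: [0.6015, 0.0137, 0.3539]
ee_rot: [3.135, -0.2, 0.001]
force: [2.5, -0.1, -0.1]
width: 0.209
gripper_force: 49.9
clock: 11.2
position: [0.6019, 0.0139, 0.3432]
ee_rot: [-3.135, 0.2, -0.003]
force: [6.5, -1.0, -4.0]
width: 0.205
gripper_force: 49.9
```

```bash
python3 -m inch '0.002 0 0.002 0 0.01;0.002 0 0.004 0 0.01;0.002 0 0.006 0 0.01'; python3 -m inch '0 0 0.002 0 0.01;0 0 0.003 0 0.01;0 0 0.003 0 0.01'
```

```text
clock: 11.5
position: [0.6036, 0.0136, 0.3379]
ee_rot: [-3.135, 0.2, -0.002]
force: [3.7, -0.1, 0.8]
width: 0.212
gripper_force: 49.9
clock: 11.8
position: [0.6036, 0.0136, 0.3349]
ee_rot: [-3.135, 0.2, -0.002]
force: [5.3, -1.2, 0.6]
width: 0.209
gripper_force: 49.9
```

```bash
python3 -m inch '0.0005 0 0.002 0 0.01;0.001 0 0.004 0 0.01;0.001 0 0.004 0 0.01'; python3 -m inch '0 0 0.002 0 0.01;0 0 0.003 0 0.01;0 0 0.003 0 0.01'
```

```text
clock: 12.1
position: [0.6045, 0.0135, 0.3306]
ee_rot: [3.135, -0.2, 0.001]
force: [5.8, -0.7, 0.1]
width: 0.208
gripper_force: 49.9
clock: 12.4
position: [0.6048, 0.0135, 0.3287]
ee_rot: [-3.135, 0.2, -0.004]
force: [4.7, -1.2, 9.2]
width: 0.208
gripper_force: 50.0
```

```bash
python3 -m inch '-0.004 0 0 0 0.01;-0.008 0 0 0 0.01;-0.012 0 0.001 0 0.01;-0.012 0 0.001 0 0.01' 40; python3 -m inch '-0.004 0 0.0005 0 0.01;-0.008 0 0.001 0 0.01;-0.008 0 0.001 0 0.01'
```

```text
clock: 12.8
position: [0.594, 0.0151, 0.3286]
ee_rot: [-3.134, 0.2, -0.011]
force: [9.8, -0.6, 7.4]
width: 0.21
gripper_force: 40.0
clock: 13.1
position: [0.5864, 0.016, 0.328]
ee_rot: [-3.134, 0.2, -0.012]
force: [10.2, -1.5, 9.9]
width: 0.209
gripper_force: 40.0
```

```bash
python3 -m inch '-0.004 0 0.0005 0 0.01;-0.009 0 0.001 0 0.01;-0.009 0 0.001 0 0.01'; python3 -m inch '0.006 0 0 0 0.01;0.014 0 -0.001 0 0.01;0.024 0 -0.002 0 0.01;0.024 0 -0.002 0 0.01'; python3 -m inch '0 0 0.002 0 0.01;0 0 0.003 0 0.01;0 0 0.003 0 0.01'
python3 - <<'E'
from h import *
np.set_printoptions(precision=4,suppress=True)
c=arm.get_calibration("wrist");im=save("wrist","w9")
for q,z in {"plate_hole":.084,"frame_hole":.072,"plate":.072}.items():
    for e in arm.place_of("wrist",q)[:1]:print(q,np.round(e["point"],1),round(e["conf"],2),onz("wrist",e["point"],z,c))
E
```

```text
clock: 13.4
position: [0.5774, 0.0173, 0.3269]
ee_rot: [-3.134, 0.2, -0.012]
force: [9.7, -1.3, 9.9]
width: 0.216
gripper_force: 40.0
clock: 13.8
position: [0.5976, 0.0148, 0.3253]
ee_rot: [3.135, -0.199, -0.011]
force: [-4.6, 0.9, 0.5]
width: 0.21
gripper_force: 40.0
clock: 14.1
position: [0.5972, 0.0148, 0.3226]
ee_rot: [3.135, -0.199, -0.009]
force: [-5.4, 2.2, 3.8]
width: 0.212
gripper_force: 40.0
plate_hole [202.5 250.5] 0.78 [0.602  0.0144 0.084 ]
frame_hole [202.4 252.7] 0.64 [0.5977 0.0132 0.072 ]
```

```bash
python3 -m inch '0.002 0 0.003 0 0.01;0.002 0 0.006 0 0.01;0.002 0 0.006 0 0.01'; python3 -m inch '0 0 0.002 0 0.01;0 0 0.004 0 0.01;0 0 0.004 0 0.01'
```

```text
clock: 14.6
position: [0.6006, 0.0145, 0.3186]
ee_rot: [-3.135, 0.199, 0.001]
force: [-3.8, 0.9, 13.6]
width: 0.21
gripper_force: 40.0
clock: 14.9
position: [0.6018, 0.0143, 0.3167]
ee_rot: [-3.135, 0.2, -0.006]
force: [-2.1, -0.6, 25.7]
width: 0.213
gripper_force: 40.0
```

```bash
python3 -m inch '-0.006 0 -0.002 0 0.01;-0.012 0 -0.001 0 0.01;-0.018 0 -0.001 0 0.01;-0.026 0 0 0 0.01;-0.026 0 0 0 0.01' 45; python3 -m inch '0.008 0 0 0 0.01;0.016 0 -0.001 0 0.01;0.024 0 -0.002 0 0.01;0.025 0 0 0 0.01;0.025 0 0.001 0 0.01'; python3 -m inch '0 0 0.003 0 0.01;0 0 0.003 0 0.01'
```

```text
clock: 15.4
position: [0.5779, 0.0171, 0.3162]
ee_rot: [-3.134, 0.2, -0.017]
force: [11.1, -0.3, 7.4]
width: 0.21
gripper_force: 45.0
clock: 15.9
position: [0.5978, 0.0148, 0.3112]
ee_rot: [3.135, -0.199, -0.012]
force: [-7.2, 2.0, 4.2]
width: 0.212
gripper_force: 45.0
clock: 16.1
position: [0.5975, 0.0149, 0.3079]
ee_rot: [3.135, -0.198, -0.013]
force: [-6.6, 1.0, 0.4]
width: 0.212
gripper_force: 45.0
```

Good, it is levering over. I'll stand it upright, lower it and repeat.

```bash
python3 -m inch '0.002 0 0.002 0 0.01;0.002 0 0.005 0 0.01;0.002 0 0.005 0 0.01'; python3 -m inch '0 0 0.002 0 0.01;0 0 0.003 0 0.01;0 0 0.003 0 0.01'
python3 - <<'E'
from h import *
np.set_printoptions(precision=4,suppress=True)
I=[save(k,k+"10") for k in("wrist","side","scene")]
p,R,s=tool();print(p,s["force"])
cv2.imwrite("pics/m4.png",np.hstack([cv2.resize(I[0][100:300,130:330],(400,400)),cv2.resize(I[1][120:200,204:284],(400,400),interpolation=cv2.INTER_CUBIC)])[:,:,::-1])
E
```

```text
clock: 16.4
position: [0.5992, 0.0147, 0.3026]
ee_rot: [3.135, -0.198, -0.014]
force: [-7.7, 3.4, -0.9]
width: 0.212
gripper_force: 45.0
clock: 16.7
position: [0.5992, 0.0148, 0.3001]
ee_rot: [3.135, -0.198, -0.014]
force: [-8.5, 2.2, 3.1]
width: 0.209
gripper_force: 45.0
[0.5992 0.0148 0.3001] [-8.3616  3.1633  4.0881]
```

View pics/m4.png

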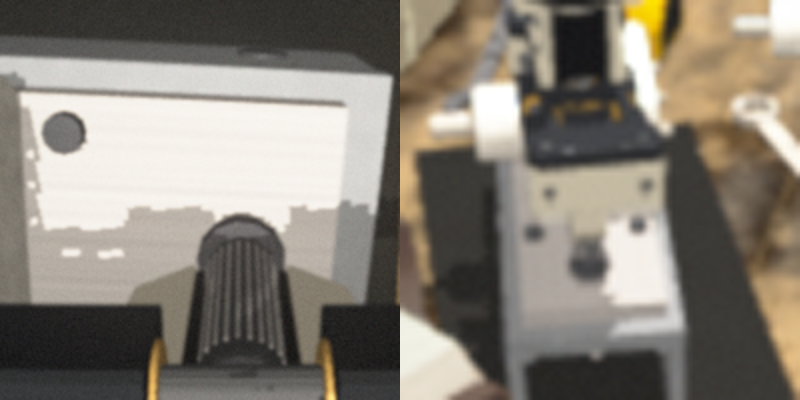

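The collar is a few millimetres above the plate in both views and the drift is nearly upright. I'll relieve the side load and lower it home.

```bash
python3 -m inch '-0.0015 0 0.002 0 0.01;-0.0015 0 0.004 0 0.01;-0.0015 0 0.004 0 0.01'; python3 -m inch '0 0 0.002 0 0.01;0 0 0.003 0 0.01;0 0 0.003 0 0.01'
python3 - <<'E'
from h import *
np.set_printoptions(precision=4,suppress=True)
p,R,s=tool();print(p,R,s["force"],s["ft_torque"])
E
```

```text
clock: 17.15
position: [0.5985, 0.0149, 0.2971]
ee_rot: [-3.135, 0.198, 0.009]
force: [-6.6, 2.1, 7.3]
width: 0.212
gripper_force: 45.0
clock: 17.45
position: [0.5986, 0.0149, 0.2946]
ee_rot: [-3.135, 0.199, 0.008]
force: [-7.6, 1.7, 13.5]
width: 0.21
gripper_force: 45.0
[0.5986 0.0149 0.2946] [[ 0.992  -0.1262 -0.0054]
 [-0.1262 -0.992   0.0004]
 [-0.0054  0.0003 -1.    ]] [-7.5844  1.6535 13.5303] [0.4681 2.4013 0.0024]
```

```bash
python3 -m inch '0 0 0.002 0 0.01;0 0 0.002 0 0.01' ; python3 - <<'E'
from h import *
np.set_printoptions(precision=4,suppress=True)
for k in("side","scene"):
  arm.get_image(k)
  for q in("drift","plate_hole"):
    for e in arm.place_of(k,q)[:1]:print(k,q,np.round(e["point"],1),round(e["conf"],2),onz(k,e["point"],.084))
E
```

```text
clock: 17.65
position: [0.5988, 0.0148, 0.2926]
ee_rot: [-3.135, 0.199, 0.008]
force: [-6.8, 0.8, 11.6]
width: 0.209
gripper_force: 45.0
side drift [174.6 241.3] 0.63 [0.5997 0.0166 0.084 ]
side plate_hole [176.5 239.5] 0.57 [0.5918 0.0079 0.084 ]
scene plate_hole [212.8 262.7] 0.9 [0.6031 0.0168 0.084 ]
```

```bash
python3 -m inch '0 0 0.002 0 0.01;0 0 0.002 0 0.01'; python3 -m inch '0 0 0.001 0 0.01;0 0 0.002 0 0.01;0 0 0.002 0 0.01'
```

```text
clock: 18.15
position: [0.5995, 0.0148, 0.2918]
ee_rot: [-3.135, 0.199, 0.004]
force: [-8.5, 1.0, 19.2]
width: 0.213
gripper_force: 45.0
clock: 18.45
position: [0.6, 0.0146, 0.2914]
ee_rot: [-3.135, 0.199, -0.0]
force: [-10.3, 0.5, 31.1]
width: 0.209
gripper_force: 45.0
```

```bash
python3 -m inch '-0.001 0 -0.004 0 0.01;-0.001 0 -0.004 0 0.04;-0.001 0 -0.004 0 0.04;-0.001 0 -0.004 0 0.04;-0.001 0 -0.004 0 0.04'; python3 - <<'E'
from h import *
np.set_printoptions(precision=4,suppress=True)
c=arm.get_calibration("wrist");p,R,s=tool();im=save("wrist","w11");print(p,s["width"],s["force"])
e=arm.silhouettes("wrist","drift")[0];m=e["region"];ys,xs=np.nonzero(m);print(e["conf"],ys.min(),ys.max(),xs.min(),xs.max())
for y in range(ys.min(),ys.max(),6):
  x=xs[ys==y];print(y,x.min(),x.max(),(x.min()+x.max())/2)
for q in("drift","frame_hole","plate_hole"):
  for e in arm.place_of("wrist",q)[:1]:print(q,e["point"],e["conf"],onz("wrist",e["point"],.084,c))
E
```

```text
clock: 18.95
position: [0.5996, 0.014, 0.2923]
ee_rot: [3.135, -0.2, -0.001]
force: [-0.0, -0.2, 0.3]
width: 0.43
gripper_force: 0.0
[0.5996 0.014  0.2923] 0.4297809694029711 [-0.0292 -0.1624  0.2732]
0.78 210 282 227 271
210 247 250 248.5
216 235 264 249.5
222 231 268 249.5
228 229 270 249.5
234 228 270 249.0
240 230 269 249.5
246 231 267 249.0
252 230 268 249.0
258 229 268 248.5
264 229 269 249.0
270 228 270 249.0
276 227 271 249.0
drift [230.2, 250.4] 0.68 [0.5976 0.0146 0.084 ]
frame_hole [222.5, 251.7] 0.79 [0.6027 0.0131 0.084 ]
```

```bash
python3 -m inch '0 0 -0.025 0 0.04;0 0 -0.05 0 0.006;0 0 -0.05 0 0.006;0 0 -0.05 0 0.006;0 0 -0.05 0 0.006' 30; python3 -m inch '0 0 0 0 0.006;0 0 0 0 0.006;0 0 0.003 0 0.006;0 0 0.006 0 0.006'; python3 -m inch '0 0 0.002 0 0.006;0 0 0.004 0 0.006;0 0 0.004 0 0.006'
```

```text
clock: 19.7
position: [0.5994, 0.0141, 0.3419]
ee_rot: [3.135, -0.2, -0.002]
force: [0.6, -0.3, 0.2]
width: 0.135
gripper_force: 0.0
clock: 20.1
position: [0.5997, 0.0141, 0.3362]
ee_rot: [3.135, -0.2, -0.0]
force: [0.2, -0.1, 0.4]
width: 0.062
gripper_force: 0.0
clock: 20.4
position: [0.5998, 0.0142, 0.3326]
ee_rot: [-3.135, 0.2, -0.0]
force: [0.2, -0.1, 0.1]
width: 0.069
gripper_force: 0.0
```

```bash
python3 -m inch '0 0 0.001 0 0.006;0 0 0.002 0 0.006;0 0 0.002 0 0.006';python3 -m inch '0 0 0.002 0 0.006;0 0 0.002 0 0.006'
```

```text
clock: 20.7
position: [0.6002, 0.0142, 0.3323]
ee_rot: [-3.135, 0.2, -0.004]
force: [-1.8, 0.4, 12.6]
width: 0.066
gripper_force: 5.8
clock: 20.9
position: [0.6007, 0.0143, 0.3322]
ee_rot: [-3.135, 0.2, -0.008]
force: [-4.8, -0.6, 24.9]
width: 0.069
gripper_force: 12.5
```

Contact at TCP 0.3322 puts the handle top at z = 0.154, so the collar is on the plate and the drift is fully home. Now I'll regrip it and draw it.

```bash
python3 -m inch '0 0 -0.01 0 0.045;0 0 -0.01 0 0.045;0 0 -0.01 0 0.045;0 0 -0.01 0 0.045;0 0 -0.01 0 0.045'; python3 -m inch '0 0 0 0 0.045;0 0 0.02 0 0.045;0 0 0.043 0 0.03;0 0 0.043 0 0.01;0 0 0.043 0 0.01' 50;  python3 -m inch '0 0 0 0 0.01;0 0 0 0 0.01;0 0 0 0 0.01'
```

```text
clock: 21.4
position: [0.5996, 0.0141, 0.3381]
ee_rot: [3.135, -0.2, -0.002]
force: [-0.1, -0.2, 0.4]
width: 0.447
gripper_force: 0.0
clock: 21.9
position: [0.5997, 0.0142, 0.2957]
ee_rot: [3.135, -0.2, -0.001]
force: [1.0, 0.8, 0.4]
width: 0.279
gripper_force: 0.0
clock: 22.2
position: [0.6, 0.0143, 0.2966]
ee_rot: [-3.135, 0.2, -0.002]
force: [0.0, 0.9, 2.1]
width: 0.206
gripper_force: 50.0
```

```bash
python3 -m inch '0 0 -0.01 0 0.01;0 0 -0.025 0 0.01;0 0 -0.045 0 0.01;0 0 -0.075 0 0.01;0 0 -0.105 0 0.01'; python3 -m inch '-0.02 0 -0.045 0 0.01;-0.055 0 -0.083 0 0.01;-0.055 0 -0.083 0 0.01;-0.055 0 -0.083 0 0.01'
python3 - <<'E'
from h import *
np.set_printoptions(precision=4,suppress=True)
for i in range(2):
  c=arm.get_calibration("wrist");p,R,s=tool();im=save("wrist",f"w12{i}");print(p,s["clock"],s["width"])
  for q,z in {"plate_hole":.084,"frame_hole":.072}.items():
    for e in arm.place_of("wrist",q)[:1]:print(q,np.round(e["point"],1),round(e["conf"],2),onz("wrist",e["point"],z,c))
r,k=[int(v) for v in arm.place_of("wrist","plate_hole")[0]["point"]]
g=cv2.cvtColor(im,cv2.COLOR_RGB2GRAY)[r-18:r+18,k-18:k+18]
print(R,r,k)
for t in(70,100,160):
    n,l,st,ce=cv2.connectedComponentsWithStats((g<t).astype(np.uint8));j=l[18,18] or 1+np.argmax(st[1:,4]);print(t,st[j],ce[j]+[k-18,r-18])
E
```

```text
clock: 22.7
position: [0.5993, 0.014, 0.4023]
ee_rot: [3.135, -0.2, -0.001]
force: [0.6, -0.3, -1.5]
width: 0.207
gripper_force: 50.0
clock: 23.1
position: [0.5445, 0.0211, 0.4855]
ee_rot: [3.135, -0.199, 0.005]
force: [0.2, 0.8, -2.2]
width: 0.211
gripper_force: 50.0
[0.5445 0.0211 0.4855] 23.1 0.2111162711156613
plate_hole [116.8 250.4] 0.96 [0.599  0.0146 0.084 ]
frame_hole [117.5 252.5] 0.93 [0.5971 0.0124 0.072 ]
[0.5453 0.0207 0.4825] 23.25 0.2067624395920179
plate_hole [118.4 250.1] 0.68 [0.5963 0.0146 0.084 ]
frame_hole [117.3 250.1] 0.76 [0.5966 0.0146 0.072 ]
[[ 0.9919 -0.1273 -0.0021]
 [-0.1273 -0.9919 -0.0005]
 [-0.002   0.0007 -1.    ]] 118 250
70 [ 11   9  13  14 142] [249.0704 115.493 ]
100 [ 10   9  15  14 169] [249.1065 115.4556]
160 [  9   8  17  16 218] [249.2431 115.5963]
```

The holes are concentric. I'm taking the drift back to its own rack hole.

```bash
python3 -m inch '0.003 0.05 0 0 0.01;0.007 0.1 0 0 0.01;0.01 0.15 0 0 0.01;0.013 0.2 0 0 0.01;0.016 0.25 0 0 0.01'; python3 -m inch '0.003 0.05 0 0 0.01;0.006 0.1 0 0 0.01;0.008 0.1137 0.05 0 0.01;0.008 0.1137 0.1 0 0.01;0.008 0.1137 0.1 0 0.01'
python3 - <<'E'
from h import *
np.set_printoptions(precision=4,suppress=True)
for i in range(2):
  c=arm.get_calibration("wrist");p,R,s=tool();im=save("wrist",f"w13{i}");print(p,s["clock"])
  for q,z in {"drift_tip":p[2]-.2806,"bolt":.08,"flange_bolt":.08,"rack_top":.08}.items():
    for e in arm.place_of("wrist",q)[:1]:print(q,np.round(e["point"],1),round(e["conf"],2),onz("wrist",e["point"],z,c))
E
```

```text
clock: 23.95
position: [0.5291, -0.2304, 0.4832]
ee_rot: [-3.135, 0.2, 0.001]
force: [-0.1, 0.2, -2.5]
width: 0.207
gripper_force: 50.0
clock: 24.45
position: [0.5207, -0.3419, 0.3764]
ee_rot: [-3.129, 0.201, 0.019]
force: [-1.3, 0.8, -2.6]
width: 0.212
gripper_force: 50.0
[ 0.5207 -0.3419  0.3764] 24.45
drift_tip [197.8 250.9] 0.66 [ 0.5134 -0.3397  0.0958]
bolt [162.8 305.3] 0.84 [ 0.5337 -0.3893  0.08  ]
flange_bolt [201.1 200.6] 0.59 [ 0.5106 -0.294   0.08  ]
rack_top [192.3 224.7] 0.83 [ 0.5161 -0.3166  0.08  ]
[ 0.524  -0.342   0.3868] 24.7
drift_tip [196.3 250.4] 0.83 [ 0.5226 -0.3419  0.1062]
bolt [171.4 302.9] 0.72 [ 0.5317 -0.3907  0.08  ]
flange_bolt [211.9 198.4] 0.65 [ 0.5053 -0.2908  0.08  ]
rack_top [199.  221.4] 0.94 [ 0.5151 -0.3141  0.08  ]
```

```bash
python3 -m inch '-0.001 0 0.02 0 0.01;-0.001 0 0.035 0 0.01;-0.001 0 0.045 0 0.01'; python3 -m inch '0 0 0.015 0 0.01;0 0 0.03 0 0.01;0 0 0.03 0 0.01'
```

```text
clock: 25.25
position: [0.5217, -0.3419, 0.3381]
ee_rot: [-3.135, 0.2, 0.001]
force: [0.3, 0.2, -1.9]
width: 0.209
gripper_force: 50.0
clock: 25.55
position: [0.5213, -0.3417, 0.3071]
ee_rot: [-3.134, 0.2, 0.005]
force: [0.1, 0.8, -2.8]
width: 0.204
gripper_force: 50.0
```

```bash
python3 -m inch '0 0 0.008 0 0.01;0 0 0.013 0 0.01;0 0 0.014 0 0.01;0 0 0.014 0 0.01'; python3 -c "
from h import *
p,R,s=tool();print(p,s['force'])"
```

```text
clock: 25.95
position: [0.5218, -0.3421, 0.2947]
ee_rot: [-3.135, 0.2, 0.0]
force: [-2.1, 0.7, -2.6]
width: 0.21
gripper_force: 50.0
[ 0.5217753  -0.34207271  0.2946804 ] [-2.14925105  0.65873151 -2.55147159]
```

```bash
python3 -m inch '0 0 0 0 0.05;0 0 0 0 0.05;0 0 0 0 0.05;0 0 0 0 0.05;0 0 -0.02 0 0.05'; python3 -m inch '0 0 -0.05 0 0.05;0 0 -0.1 0 0.05;0 0 -0.1 0 0.05'
python3 - <<'E'
from h import *
np.set_printoptions(precision=4,suppress=True)
for i in range(2):
  c=arm.get_calibration("wrist");p,R,s=tool();im=save("wrist",f"w14{i}");print(p,s["clock"],s["joints"])
  for q,z in {"drift":.08,"bolt":.08,"flange_bolt":.08,"rack_top":.08}.items():
    for e in arm.place_of("wrist",q)[:1]:print(q,np.round(e["point"],1),round(e["conf"],2),onz("wrist",e["point"],z,c))
E
```

```text
clock: 26.45
position: [0.5212, -0.3416, 0.3128]
ee_rot: [-3.133, 0.199, 0.006]
force: [-0.5, -0.4, -0.1]
width: 0.54
gripper_force: 0.0
clock: 26.75
position: [0.5234, -0.3429, 0.4226]
ee_rot: [3.13, -0.2, 0.018]
force: [1.2, 0.0, -1.3]
width: 0.546
gripper_force: 0.0
[ 0.5234 -0.3429  0.4226] 26.75 [ 0.528   0.4211 -0.0486  1.5479  0.0219  1.1605 -1.2231]
drift [184.1 250.2] 0.68 [ 0.5179 -0.3432  0.08  ]
bolt [165.5 292.7] 0.82 [ 0.5317 -0.3881  0.08  ]
flange_bolt [199.7 202. ] 0.85 [ 0.5077 -0.2915  0.08  ]
rack_top [191.6 225.3] 0.83 [ 0.5132 -0.3168  0.08  ]
[ 0.5215 -0.3418  0.4134] 27.0 [ 0.5279  0.4289 -0.0486  1.559   0.0221  1.1565 -1.2232]
drift [177.2 251.7] 0.62 [ 0.5209 -0.3424  0.08  ]
bolt [158.2 297.3] 0.87 [ 0.5342 -0.3887  0.08  ]
flange_bolt [197.  204.2] 0.84 [ 0.5066 -0.2925  0.08  ]
rack_top [187.8 225.7] 0.55 [ 0.5134 -0.3154  0.08  ]
```

```bash
python3 -m inch '0.008 0.02 0 -0.14 0.05;0.017 0.046 0 -0.28 0.05;0.017 0.046 0 -0.42 0.05;0.017 0.046 0 -0.56 0.05;0.017 0.046 0 -0.7 0.05'; python3 -m inch '0 0 0 -0.14 0.05;0 0 0 -0.28 0.05;0 0 0 -0.42 0.05;0 0 0 -0.56 0.05;0 0 0 -0.7 0.05';python3 -m inch '0 0 0 -0.14 0.05;0 0 0 -0.28 0.05;0 0 0 -0.42 0.05;0 0 0 -0.5 0.05;0 0 0 -0.5 0.05'
python3 - <<'E'
from h import *
np.set_printoptions(precision=4,suppress=True)
arm.get_image("wrist")
for i in range(2):
  c=arm.get_calibration("wrist");p,R,s=tool();im=save("wrist",f"w15{i}");print(p,s["clock"],np.degrees(np.arctan2(R[1,0],R[0,0])))
  for q,z in {"drift":.08,"bolt":.08,"flange_bolt":.08,"rack_top":.08}.items():
    for e in arm.place_of("wrist",q)[:1]:print(q,np.round(e["point"],1),round(e["conf"],2),onz("wrist",e["point"],z,c))
print(R)
e=arm.silhouettes("wrist","bolt")[0];ys,xs=np.nonzero(e["region"]);print(ys.min(),ys.max(),xs.min(),xs.max(),onz("wrist",(ys.min()/2+ys.max()/2,xs.min()/2+xs.max()/2),.09,c))
E
```

```text
clock: 27.75
position: [0.5329, -0.3901, 0.4141]
ee_rot: [-3.011, -0.895, 0.001]
force: [0.7, -0.2, 1.5]
width: 0.545
gripper_force: 0.0
clock: 28.25
position: [0.5328, -0.3899, 0.4143]
ee_rot: [-2.521, -1.874, 0.0]
force: [0.8, -0.7, 0.4]
width: 0.542
gripper_force: 0.0
clock: 28.75
position: [0.5328, -0.3901, 0.4142]
ee_rot: [-1.985, -2.434, -0.0]
force: [0.5, -0.3, 0.2]
width: 0.545
gripper_force: 0.0
[ 0.5328 -0.39    0.4143] 28.8 101.44451555536862
drift [130.6 247.1] 0.91 [ 0.5202 -0.3447  0.08  ]
bolt [174.5 250.1] 0.66 [ 0.5316 -0.3862  0.08  ]
flange_bolt [ 72.5 247.6] 0.98 [ 0.5103 -0.2931  0.08  ]
rack_top [ 99.  243.9] 0.96 [ 0.5116 -0.3168  0.08  ]
[ 0.5329 -0.3898  0.4147] 29.05 101.50307467578531
drift [126.5 245.5] 0.94 [ 0.5182 -0.3412  0.08  ]
bolt [174.9 245.5] 0.78 [ 0.5275 -0.3876  0.08  ]
flange_bolt [ 72.1 243.1] 0.69 [ 0.5064 -0.2935  0.08  ]
rack_top [ 98.7 245.8] 0.87 [ 0.5135 -0.3161  0.08  ]
[[-0.1994  0.9799 -0.0001]
 [ 0.9799  0.1994 -0.0001]
 [-0.0001 -0.0001 -1.    ]]
166 193 234 260 [ 0.5294 -0.3893  0.09  ]
```

```bash
python3 -m inch '-0.001 -0.0015 0.045 0 0.05;-0.002 -0.0015 0.09 0 0.045;-0.002 -0.0015 0.13 0 0.04;-0.002 -0.0015 0.1505 0 0.035;-0.002 -0.0015 0.1505 0 0.012' 30; python3 -m inch '0 0 0 0 0.012;0 0 0 0 0.012;0 0 0 0 0.012;0 0 0 0 0.012'
```

```text
clock: 29.85
position: [0.5312, -0.3917, 0.2615]
ee_rot: [-1.984, -2.431, 0.0]
force: [-0.8, 0.4, 0.5]
width: 0.338
gripper_force: 0.0
clock: 30.25
position: [0.532, -0.3922, 0.2652]
ee_rot: [1.986, 2.433, -0.0]
force: [-0.5, 0.1, -1.3]
width: 0.248
gripper_force: 30.0
```

```bash
python3 -m inch '0 0 -0.02 0 0.012;0 0 -0.06 0 0.012;0 0 -0.11 0 0.012;0 0 -0.16 0 0.012;0 0 -0.18 0 0.012' 50; python3 -m inch '0.0425 0.0163 0 0 0.012;0.085 0.0326 0 0 0.012;0.1275 0.0489 0 0 0.012;0.17 0.0652 0 0 0.012;0.2125 0.0815 0 0 0.012'; python3 -m inch '0.0425 0.0163 0 0.08 0.012;0.085 0.0326 0 0.16 0.012;0.1275 0.0489 0 0.24 0.012;0.17 0.065 0 0.328 0.012;0.17 0.065 0 0.328 0.012'
python3 - <<'E'
from h import *
np.set_printoptions(precision=4,suppress=True)
arm.get_image("wrist")
c=arm.get_calibration("wrist");p,R,s=tool();im=save("wrist","w16");print(p,s["clock"],s["width"],R)
for q,z in {"plate_hole":.084,"frame_hole":.072,"bolt":p[2]-.185}.items():
    for e in arm.place_of("wrist",q)[:1]:print(q,np.round(e["point"],1),round(e["conf"],2),onz("wrist",e["point"],z,c))
for k in("side","scene"):
  arm.get_image(k)
  for q,z in {"plate_hole":.084,"bolt":p[2]-.185}.items():
    for e in arm.place_of(k,q)[:1]:print(k,q,np.round(e["point"],1),round(e["conf"],2),onz(k,e["point"],z))
E
```

```text
clock: 30.75
position: [0.5324, -0.3918, 0.4506]
ee_rot: [1.981, 2.428, 0.002]
force: [1.0, 0.1, -1.0]
width: 0.244
gripper_force: 50.0
clock: 31.25
position: [0.5689, -0.1657, 0.4449]
ee_rot: [1.986, 2.433, 0.0]
force: [0.8, 0.5, -1.2]
width: 0.246
gripper_force: 50.0
clock: 31.75
position: [0.5982, 0.0206, 0.4452]
ee_rot: [-2.347, -2.084, -0.007]
force: [0.7, -0.1, -0.9]
width: 0.243
gripper_force: 50.0
[0.5984 0.0167 0.4449] 31.8 0.23942564669980398 [[ 0.1189  0.9929  0.0009]
 [ 0.9929 -0.1189  0.0018]
 [ 0.0019  0.0007 -1.    ]]
plate_hole [173.8 251.8] 0.62 [0.5997 0.015  0.084 ]
frame_hole [173.4 249.6] 0.79 [0.5971 0.0128 0.072 ]
bolt [241.9 249.3] 0.6 [0.5979 0.0194 0.2599]
side plate_hole [220.3 305.3] 0.74 [ 0.7107 -0.2484  0.084 ]
side bolt [124.1 242.2] 0.58 [0.6088 0.0107 0.2599]
scene plate_hole [213.3 263.6] 0.65 [0.6012 0.0186 0.084 ]
scene bolt [158.9 264.4] 0.53 [0.602  0.0093 0.2599]
```

```bash
python3 -m inch '-0.0045 0.002 0.04 0 0.012;-0.0045 0.002 0.08 0 0.012;-0.0045 0.002 0.11 0 0.012;-0.0045 0.002 0.118 0 0.012;-0.0045 0.002 0.118 0 0.012'
python3 - <<'E'
from h import *
np.set_printoptions(precision=4,suppress=True)
arm.get_image("wrist");arm.get_image("wrist")
c=arm.get_calibration("wrist");p,R,s=tool();im=save("wrist","w17");print(p,s["clock"],s["force"])
for q,z in {"plate_hole":.084,"frame_hole":.072,"bolt":p[2]-.185}.items():
    for e in arm.place_of("wrist",q)[:1]:print(q,np.round(e["point"],1),round(e["conf"],2),onz("wrist",e["point"],z,c))
e=arm.silhouettes("wrist","bolt")[0];ys,xs=np.nonzero(e["region"]);print(e["conf"],ys.min(),ys.max(),xs.min(),xs.max())
for y in range(ys.min(),ys.max(),5):
  x=xs[ys==y];print(y,x.min(),x.max(),end=" | ")
E
```

```text
clock: 32.8
position: [0.5999, 0.0071, 0.3256]
ee_rot: [-2.356, -2.076, 0.002]
force: [0.2, 0.0, -1.0]
width: 0.245
gripper_force: 50.0
[0.6007 0.0075 0.3279] 32.9 [ 1.3863  0.1474 -1.6016]
plate_hole [199.3 247.2] 0.82 [0.5997 0.0156 0.084 ]
frame_hole [193.7 246.4] 0.61 [0.5991 0.0162 0.072 ]
bolt [240.6 247.7] 0.89 [0.5997 0.0109 0.1429]
0.72 203 277 229 272
203 247 248 | 208 239 257 | 213 237 259 | 218 237 260 | 223 237 261 | 228 236 263 | 233 232 268 | 238 230 271 | 243 229 272 | 248 229 272 | 253 229 272 | 258 229 272 | 263 229 272 | 268 231 269 | 273 238 265 |
```

```bash
python3 - <<'E'
from h import *
np.set_printoptions(precision=4,suppress=True)
c=arm.get_calibration("wrist");p,R,s=tool();print(p,R)
im=save("wrist","w18")
for r in(212,215):print("tip",onz("wrist",(r,248.),p[2]-.235,c))
print("hole",[onz("wrist",e["point"],.084,c) for e in arm.place_of("wrist","plate_hole")[:1]])
g=cv2.cvtColor(im,cv2.COLOR_RGB2GRAY);print(g[176:222:2,236:262:3])
E
```

```text
[0.6004 0.0074 0.3274] [[ 0.1258  0.9921  0.002 ]
 [ 0.9921 -0.1258 -0.    ]
 [ 0.0002  0.002  -1.    ]]
tip [0.5991 0.0089 0.0924]
tip [0.5988 0.0067 0.0924]
hole [array([0.6003, 0.0136, 0.084 ])]
[[141 144 146 140 142 139 145 137 139]
 [145 141 146 136 142 138 141 138 137]
 [145 144 142 138 140 142 138 135 141]
 [140 141 143 140 146 141 138 135 140]
 [140 142 143 138 145 144 141 139 136]
 [143 141 145 128 130 137 143 142 141]
 [141 138 101  64  63  76 117 135 138]
 [139  94  40  42  36  39  63 122 141]
 [117  45  38  38  34  42  44  80 138]
 [ 79  38  34  43  37  38  42  58 117]
 [ 62  36  41  39  41  41  40  68 111]
 [ 65  42  37  37  37  39  51  76 105]
 [ 73  61  40  40  43  48  62  84  98]
 [ 78  68  63  60  64  62  74  86 112]
 [ 89  74  57  60  59  56  88  88 122]
 [109  70  49  52  53  52  58  84 131]
 [134  65  55  56  51  58  51  75 139]
 [132  48  57  49  51  51  49  64 133]
 [122  53  54  49  52  55  56  56 125]
 [115  49  51  55  50  48  51  50 121]
 [119  49  52  55  58  51  51  49 104]
 [116  52  52  54  54  54  45  46 101]
 [113  49  50  50  51  51  51  50  87]]
```

```bash
python3 -m inch '0.0043 0.0006 0 0 0.012;0.0043 0.0006 0 0 0.012;0.0043 0.0006 0.005 0 0.012;0.0043 0.0006 0.009 0 0.012'; python3 -m inch '0 0 0.004 0 0.012;0 0 0.007 0 0.012;0 0 0.007 0 0.012'
```

```text
clock: 33.65
position: [0.6011, 0.0115, 0.3167]
ee_rot: [-2.357, -2.077, 0.0]
force: [-0.8, -0.2, -1.4]
width: 0.241
gripper_force: 50.0
clock: 33.95
position: [0.601, 0.0114, 0.3095]
ee_rot: [-2.357, -2.077, 0.001]
force: [0.2, -0.6, -1.5]
width: 0.242
gripper_force: 50.0
```

```bash
python3 -m inch '0 0 0.004 0 0.012;0 0 0.008 0 0.012;0 0 0.012 0 0.012;0 0 0.012 0 0.012'; python3 -m inch '0 0 0.006 0 0.012;0 0 0.012 0 0.012;0 0 0.018 0 0.012;0 0 0.018 0 0.012'
```

```text
clock: 34.35
position: [0.6009, 0.0115, 0.2974]
ee_rot: [-2.356, -2.077, 0.002]
force: [0.7, -0.4, -1.2]
width: 0.244
gripper_force: 50.0
clock: 34.75
position: [0.6008, 0.0115, 0.279]
ee_rot: [-2.356, -2.077, 0.002]
force: [-1.9, 0.6, -2.1]
width: 0.237
gripper_force: 50.0
```

```bash
python3 -m inch '0 0 0.004 0 0.012;0 0 0.008 0 0.012;0 0 0.008 0 0.012'; python3 -m inch '0 0 0.002 0 0.012;0 0 0.003 0 0.012;0 0 0.003 0 0.012'
```

```text
clock: 35.05
position: [0.6009, 0.0117, 0.2716]
ee_rot: [-2.356, -2.077, 0.001]
force: [-3.1, 0.5, -3.4]
width: 0.243
gripper_force: 50.0
clock: 35.35
position: [0.6009, 0.0118, 0.2691]
ee_rot: [-2.356, -2.077, 0.001]
force: [-4.5, 2.6, 0.1]
width: 0.243
gripper_force: 50.0
```

```bash
python3 -m inch '-0.0005 -0.001 0.001 0 0.012;-0.0005 -0.001 0.002 0 0.012;-0.0005 -0.001 0.002 0 0.012'
```

```text
clock: 35.65
position: [0.6003, 0.0117, 0.2683]
ee_rot: [2.356, 2.077, 0.002]
force: [-4.9, 3.1, 9.2]
width: 0.247
gripper_force: 50.1
```

```bash
python3 -m inch '0 0 0 0 0.045;0 0 0 0 0.045;0 0 0 0 0.045;0 0 0 0 0.045;0 0 -0.02 0 0.045'; python3 -m inch '0 0 0 0 0.006;0 0 0 0 0.006;0 0 0 0 0.006;0 0 0 0 0.006;0 0 0 0 0.006';python3 -m inch '0 0 0 0 0.006;0 0 0 0 0.006;0 0 0.004 0 0.006;0 0 0.008 0 0.006;0 0 0.008 0 0.006'
```

```text
clock: 36.15
position: [0.5993, 0.0105, 0.285]
ee_rot: [-2.355, -2.075, 0.006]
force: [-0.1, 0.3, 0.8]
width: 0.488
gripper_force: 0.0
clock: 36.65
position: [0.6, 0.011, 0.2867]
ee_rot: [-2.357, -2.077, 0.001]
force: [0.3, 0.4, 0.0]
width: 0.111
gripper_force: 0.0
clock: 37.15
position: [0.6001, 0.0111, 0.2787]
ee_rot: [-2.357, -2.077, 0.0]
force: [0.2, 0.2, 0.5]
width: 0.069
gripper_force: 0.0
```

```bash
python3 -m inch '0 0 0.001 0 0.006;0 0 0.003 0 0.006;0 0 0.003 0 0.006'
```

```text
clock: 37.45
position: [0.6001, 0.0113, 0.2781]
ee_rot: [2.356, 2.076, 0.0]
force: [-6.8, -1.5, 18.7]
width: 0.064
gripper_force: 9.9
```

The head top is at z = 0.100, so the bolt is fully home. I'll retreat and check the whole scene.

```bash
python3 -m inch '0 0 -0.03 0 0.006;0 0 -0.08 0 0.006;0 0 -0.13 0 0.006;0 0 -0.18 0 0.006;0 0 -0.18 0 0.006'
python3 - <<'E'
from h import *
np.set_printoptions(precision=4,suppress=True)
I={k:save(k,k+"19") for k in("wrist","side")}
for k,q,z in(("side","drift",.08),("side","flange_bolt",.08),("side","bolt",.084),("wrist","bolt",.084),("wrist","frame",.004),("side","frame",.004),("side","plate",.072)):
    for e in arm.place_of(k,q)[:1]:print(k,q,np.round(e["point"],1),round(e["conf"],2),onz(k,e["point"],z))
e=arm.silhouettes("side","drift")[0];ys,xs=np.nonzero(e["region"]);print(e["conf"],[(y,xs[ys==y].min(),xs[ys==y].max()) for y in range(ys.min(),ys.max()+1,4)])
# change of frame/rack regions against the first side picture
b=cv2.imread("pics/b.png").astype(int);n=cv2.imread("pics/side19.png").astype(int);d=np.abs(b-n).max(2)>50
for nm,(r0,r1,c0,c1) in dict(frame_foot=(180,210,205,275),rack=(225,310,205,285),bearing=(205,230,290,320),file=(220,285,272,325)).items():print(nm,d[r0:r1,c0:c1].sum())
print(tool()[2]["clock"],tool()[2]["force"])
E
```

```text
clock: 37.95
position: [0.6012, 0.0121, 0.4638]
ee_rot: [2.352, 2.073, 0.015]
force: [0.4, 0.1, 0.5]
width: 0.064
gripper_force: 0.0
side drift [262.6 245.9] 0.68 [ 0.5219 -0.3468  0.08  ]
side flange_bolt [250.2 238.3] 0.39 [ 0.5142 -0.3014  0.08  ]
side bolt [175.6 241.8] 0.59 [0.5999 0.0107 0.084 ]
wrist bolt [162.6 243.2] 0.95 [0.5918 0.0197 0.084 ]
wrist frame [ 70.5 247.7] 0.95 [0.6087 0.1184 0.004 ]
side frame [178.5 242.6] 0.63 [0.6235 0.1095 0.004 ]
side plate [145.  238.4] 0.56 [0.6393 0.2244 0.072 ]
0.65 [(239, np.int64(242), np.int64(247)), (243, np.int64(240), np.int64(249)), (247, np.int64(240), np.int64(249)), (251, np.int64(240), np.int64(249)), (255, np.int64(240), np.int64(249)), (259, np.int64(240), np.int64(251)), (263, np.int64(240), np.int64(251)), (267, np.int64(244), np.int64(246))]
frame_foot 91
rack 122
bearing 0
file 0
38.45 [-0.3275  0.974  -0.5669]
```

```bash
python3 -c "
from cell import arm
print(arm.sign_off())"
```

```text
the job is handed in; nothing more can be done
None
```

The job is handed in at about 38 s: I levered the plate into line with the drift and took it fully home, hung the drift back upright in its own rack hole, and seated the socket-head bolt with its head on the plate. The highest downward force read was about 31 N; the first drift grip slipped in the rack and was redone.

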